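Load the roller mill and preset its timer

TASK

Get the roller mill ready for a run of 240 minutes: lay the jar that lies on the bench gently into the trough between the mill's two rollers, and turn the three thumbwheels, clicked fully home, until they read 2, 4, 0 from left to right as seen from the robot. Do not force the wheels or press hard on the mill, and leave the bottle, the bowl and the spatula where they are. Either part may be done first.

Things in the scene. Friction and masses are not known exactly. Their poses are not given: they have to be found in the camera images.
- mill: Bench roller mill, fixed, 180 (x) x 380 (y) mm; origin under its centre, on the bench; x away from the robot, y to the robot's left, z up. Right part (y -190 to -30 mm): pale case 170 mm deep, 80 high, the thumbwheels in its flat top. Left part: open bay with two rollers. At the left end a bearing plate, y 178 to 190, 66 mm high.
- rollers (a point): Centre of the open bay at the height of the roller axes (mill frame x 0, y 74, z 45 mm). Two black rubber rollers 30 mm in diameter, 198 mm long, lie along the mill's y, axes 26 mm before and behind this point, tops 15 mm above it. They turn with little friction. The bay is 208 mm long, from case to bearing plate.
- trough (a point): Where the jar's origin comes when the jar rests in the trough at mid-bay (mill frame x 0, y 74, z 81.7 mm), turned like the mill. The jar has 39 mm of room to either side along y. The roller tops lie 22 mm below this point, 26 mm before and behind it, so fingers there must not reach more than about 18 mm below it.
- bank (a point): Centre of the tens wheel, on the axle of all three thumbwheels (mill frame x 0, y -110, z 60 mm), turned like the mill; the axle runs along y. Hundreds wheel 36 mm to the left (+y), units wheel 36 mm to the right (-y). Each is black, 22 mm wide: a drum of radius 33.5 mm with ten rounded cross ribs 6 mm thick, crowns at radius 40, and white numerals between them.
- crown (a point): 40 mm above the axle at the tens wheel: the highest a rib comes. At rest a numeral lies exactly on top and the two ribs beside it lie 18 degrees before and behind (crowns 2 mm below this point, 12.4 mm ahead and behind); the following ribs, 36 degrees on, are 16.5 mm below. The next higher numeral is on the robot's side.
- cover (a point): On the case's flat cover at the tens wheel, 20 mm above the axle; low aluminium strips with index marks stand 3 mm higher. Click action: a spring pawl holds a wheel at each numeral; some 5 to 10 N sideways on a rib turns it. Beyond half a click (18 degrees) it snaps to the next numeral by itself unless something blocks the ribs; short of that it springs back.
- wheel_hundreds (a joint): The left (seen from the robot), mill +y wheel. Joint, rad: 0.6283 x the numeral on top, between the index marks (0 shows 0, 1.2566 shows 2, 5.6549 shows 9); it turns endlessly, so it may read a full turn more or less. Moving the wheel's top away from the robot (mill +x) makes it grow: each click that way adds one to the numeral, each click towards the robot takes one off.
- wheel_tens (a joint): The middle wheel. Joint, rad: 0.6283 x the numeral on top, between the index marks (0 shows 0, 1.2566 shows 2, 5.6549 shows 9); it turns endlessly, so it may read a full turn more or less. Moving the wheel's top away from the robot (mill +x) makes it grow: each click that way adds one to the numeral, each click towards the robot takes one off.
- wheel_units (a joint): The right (seen from the robot), mill -y wheel. Joint, rad: 0.6283 x the numeral on top, between the index marks (0 shows 0, 1.2566 shows 2, 5.6549 shows 9); it turns endlessly, so it may read a full turn more or less. Moving the wheel's top away from the robot (mill +x) makes it grow: each click that way adds one to the numeral, each click towards the robot takes one off.
- jar: White plastic jar with a grey screw cap, lying on its side on the bench, free to roll: 60 mm in diameter, 130 mm long, about 0.4 kg. Origin on its axis at mid-length; y runs along the axis to the cap (26 mm long, 58 mm in diameter); x and z turn as it rolls. In the mill the cap may point either way.
- bottle: Bystander: clear bottle with a black cap, standing, 72 mm in diameter, 190 mm high; origin under its centre.
- bowl: Bystander: green plaster bowl, 124 mm across the rim, 75 mm high; origin under its centre.
- spatula: Bystander: spatula lying flat on the bench between robot and jar; x along it.
Things that resemble listed ones, but are neither listed nor needed, are in the scene too. What is shaped like the jar but blue, pink or yellow is not meant.

How it is judged:
At the end, for the whole second after the job is handed in: The jar lies at rest on both rollers, its axis within 6 mm sideways and 4 mm in height of its seat, within 40 mm of mid-bay along the rollers and parallel to them within 0.06 rad; the three wheels show 2, 4 and 0 from left to right, each within 0.1 rad of its click position (x of jar in the frame of trough between -0.006 and 0.006 m and y of jar in the frame of trough between -0.04 and 0.04 m and z of jar in the frame of trough between -0.004 and 0.004 m and angle between the y axis of jar and the y axis of mill, either way round below 0.06 rad and linear speed of jar below 0.02 m/s and (value of joint wheel_hundreds between -5.1265 and -4.9265 rad or value of joint wheel_hundreds between 1.1566 and 1.3566 rad or value of joint wheel_hundreds between 7.4398 and 7.6398 rad) and (value of joint wheel_tens between -3.8699 and -3.6699 rad or value of joint wheel_tens between 2.4133 and 2.6133 rad or value of joint wheel_tens between 8.6965 and 8.8965 rad) and (value of joint wheel_units between -6.3832 and -6.1832 rad or value of joint wheel_units between -0.1 and 0.1 rad or value of joint wheel_units between 6.1832 and 6.3832 rad)); the robot touches nothing.
It fails at once if a wheel or another part of the mill is forced: the gripper or arm presses on the mill with more than 35 N (contact force between any of the fingers, the arm and mill above 35 N).
It fails at once if the jar is dropped into the mill: over the trough it is let go while more than 12 mm above its seat (horizontal distance between jar and trough below 0.09 m and z of jar in the frame of trough above 0.012 m and contact force between the fingers and jar below 0.1 N).
It fails at once if the jar is slammed into the mill (more than 100 N between jar and mill) (contact force between jar and mill above 100 N).
It fails at once if the bottle, the bowl or the spatula is moved more than 20 mm (distance of any of bottle, bowl, spatula from where it was at the start of the episode above 0.02 m).
It also fails if it takes over 67 s, if anything falls off the work surface, if the arm or the gripper's body presses on something with over 40 N, if the wrist force passes 120 N, or if a joint passes its speed limit or range.

ROBOT

A 7-joint arm with a two-finger parallel gripper is mounted at the origin on the work surface. World frame = base frame: x ahead of the robot, y to its left, z up, the work surface at z = 0. Lengths are in m, angles in rad, forces in N, time in s.
With the tool pointing down it reaches from about 0.35 to 0.9 m from the base axis. Payload 8.1 kg.
Tool frame: the origin (TCP) lies on the centre line of the jaws, within the pads' length; the fingertips stand 19 mm ahead of it and the grasp point (between the pads) is the TCP; z points along the fingers, y is the direction in which the jaws open and shut (so a half turn about z gives the same grasp; the last joint's range is limited). The gripper opens to 92 mm and grips with 3 to 60 N. Pads are 19 mm wide; open, the fingers measure 130 mm over their backs; the gripper's body (75 mm by 190 mm) begins 47 mm behind the grasp point.
Start: joints at [-0.103, 0.434, 0.025, 1.573, -0.012, 1.134, -0.075], TCP at [0.625, -0, 0.246] pointing down, gripper open.
Joint ranges: [-2.62, 2.62], [-0.44, 2.09], [-1.27, 1.32], [0.08, 2.57], [-1.32, 4.46], [0.12, 2], [-2.74, 2.74]. Speed limits (rad/s): [2.22, 2.22, 3.01, 3.01, 3.14, 3.14, 3.14].

INTERFACE

Orientations are given as a rotation vector (axis times angle).
In Python, from cell import monitor, imaging, workorder, outline_of gives the robot as it stands.
- The arm moves only by the tool move_arm, never from a script. Its argument "series" is a list of rows, each a list of 6 numbers: the shift along the world's x, y, z in cm, then the turn, a rotation vector about the world's x, y, z in degrees. A call has 1 to 8 rows; each row shifts and turns the commanded pose from where the row before left it; what a row does not reach is not made up. A row lasts 1/10 s, in which the tool goes at most 50 mm and 8.59 degrees, less where a joint would pass 70% of its speed; a pose out of reach is approached as far as the arm can. A call with a gripper value outside its range is refused whole. "grip" is the opening, from 0 (shut) to 1 (fully open), set as the call begins (left out, the last holds). The fingers move at their own pace and stop on an object; "force" is the grip in N (left out, the last holds). Time passes only in rows, so rows that do not move let the fingers close. It gives the time, the measured TCP pose, the force and the opening at its end, in the units of the state.
- monitor.observe(): the state, without advancing time (a new reading comes with each control period).
- imaging.get_image(name): name is "scene" or "side" or "wrist"; returns a dict with "color" (400x640x3 uint8, red, green, blue), "fx", "fy", "cx", "cy" (pixels), "rvec" (rotation vector, rad) and "tvec" (3), from world to camera coordinates, as OpenCV has them; the wrist camera has in their place "mount" (4x4, takes a point from camera to tool coordinates, whose origin is the TCP and whose axes are the flange's). Camera axes: x right, y down, z forward; pixel columns grow to the right and rows downward; lengths in m; the calibration is good to about 2 mm. A picture is of the moment at which its call begins: read the wrist's pose just before it. There is no depth.
- workorder.sign_off(): hands the job in, once; it reports no verdict.
Trained networks look in the newest picture that a camera, given by its name, has taken for a name from the list of things; names that differ only in an ending like _2 or _b are one class to them, and where a whole thing is asked for, a point or a joint stands for the part that bears it (a point fixed in the world has none). Each returns a list of dicts, best first, with "p" (0 to 1); they miss things now and then, are a little off and sometimes report something else, mostly with a low value. They report only what shows in the picture. A call takes as long as a camera call. They do not tell look-alikes from the thing itself.
- outline_of(camera, thing): "mask" (400x640 bool, what is visible of it) and "rect" ([left, top, width, height] in pixels, round what is visible of it).
The state is a dict: "clock": time; "joints": joint angles; "dq": joint speeds; "joint_efforts": joint torques, N m; "position": TCP position; "ee_rot": TCP orientation; "force": force on the tool from outside, world axes, zero at the start; "ft_torque": the same for the moment, N m; "width": opening from 0.0 (shut) to 1.0 (fully open).
Only numpy, scipy, OpenCV 4.12 (cv2) and the standard library are available. Lean on these libraries where they do the work, as an engineer would, in place of code of your own. Each camera call takes 0.05 s, during which the arm holds its last target. There are 200 camera calls.

## Working session

There is one attempt and no reset: what is moved stays moved. The work goes in short steps, Python scripts to look and compute and a tool call to move; the robot and the scene stay as the last step left them, time stands still between calls to the robot, and variables do not carry over. Pictures are saved under pics/ and viewed, about 8 in all and at most 12, crops included, and the job is handed in when it is done.

Besides the shell and the picture viewer there is one more tool, called after "Call:" as name([rows], argument=value, ...), one row to a line, values as JSON. move_arm: Moves the arm, as the interface text tells. Its arguments: {"type":"object","properties":{"series":{"type":"array"},"grip":{"type":"number"},"force":{"type":"number"}},"required":["series"]}

```bash
ls; mkdir -p pics
cat > h.py <<'E'
import numpy as np,cv2
from cell import monitor,imaging,workorder,outline_of
def cam(n):
    s=monitor.observe(); d=imaging.get_image(n); K=np.array([[d['fx'],0,d['cx']],[0,d['fy'],d['cy']],[0,0,1.]])
    if 'mount' in d:
        T=np.eye(4);T[:3,:3]=cv2.Rodrigues(np.array(s['ee_rot'],float))[0];T[:3,3]=s['position']
        W=np.linalg.inv(T@np.array(d['mount']))
    else:
        W=np.eye(4);W[:3,:3]=cv2.Rodrigues(np.array(d['rvec'],float))[0];W[:3,3]=np.array(d['tvec']).ravel()
    return d['color'],K,W
def proj(K,W,P):
    P=np.atleast_2d(P);q=(K@(W[:3,:3]@P.T+W[:3,3:4])).T;return q[:,:2]/q[:,2:]
def ray(K,W,uv,z):
    R,t=W[:3,:3],W[:3,3];c=-R.T@t;d=R.T@np.linalg.inv(K)@np.array([uv[0],uv[1],1.]);return c+d*(z-c[2])/d[2]
def save(n,im):cv2.imwrite('pics/'+n+'.png',im[:,:,::-1])
E
python3 - <<'E'
from h import *
for n in ['scene','side','wrist']:
    im,K,W=cam(n)
    save(n+'0',im); print(n,'campos',(-W[:3,:3].T@W[:3,3]).round(3))
    for t in ['mill','jar','wheel_tens','bottle','bowl','spatula']:
        for o in outline_of(n,t)[:3]:
            m=o['mask'].astype(np.uint8);ys,xs=np.nonzero(m)
            print(t,round(o['p'],2),o['rect'],xs.mean().round(1),ys.mean().round(1),im[m>0].mean(0).round())
print(monitor.observe())
E
```

```text
pics
scene campos [ 1.03  -0.62   0.688]
mill 0.92 [209.7, 201.6, 167.4, 129.9] 289.1 265.2 [151. 155. 151.]
jar 0.76 [288.5, 171.4, 45.7, 25.1] 310.3 183.6 [ 44.  83. 170.]
jar 0.71 [401.6, 157.5, 28.0, 30.6] 413.2 172.3 [216. 123. 145.]
jar 0.64 [385.2, 132.3, 33.8, 29.0] 408.6 148.2 [213. 188.  34.]
wheel_tens 0.52 [252.1, 259.6, 20.0, 14.1] 261.3 264.4 [69. 67. 65.]
wheel_tens 0.39 [211.9, 204.6, 159.9, 127.5] 289.3 265.2 [151. 155. 152.]
bottle 0.6 [410.8, 153.9, 30.3, 62.6] 428.5 187.5 [178. 167. 158.]
bottle 0.2 [209.4, 200.7, 164.5, 133.1] 289.4 265.1 [151. 154. 151.]
bowl 0.78 [108.8, 269.6, 69.7, 62.8] 145.2 300.3 [ 41. 129.  61.]
bowl 0.73 [249.2, 257.3, 23.7, 16.3] 260.8 264.2 [69. 67. 66.]
bowl 0.22 [207.7, 203.7, 170.4, 128.1] 289.3 265.0 [151. 155. 151.]
spatula 0.87 [298.1, 138.7, 57.4, 30.4] 322.8 158.0 [180. 161. 128.]
side campos [ 0.308 -1.004  1.158]
mill 0.81 [332.4, 201.0, 66.3, 100.8] 363.5 252.7 [134. 135. 132.]
jar 0.89 [289.3, 127.9, 30.3, 16.3] 303.5 135.5 [186. 167.  38.]
jar 0.83 [282.8, 182.3, 30.6, 36.7] 297.5 201.0 [ 36.  78. 147.]
jar 0.63 [306.6, 15
[... 557 characters left out ...]
 1.05, 'joints': array([-0.10260492,  0.43451081,  0.02500855,  1.57319509, -0.01160795,
        1.13401133, -0.07511304]), 'dq': array([-2.71317505e-04,  1.52935660e-03, -3.15493955e-04, -3.80939536e-04,
       -1.37239231e-04,  7.60090882e-04, -7.62661922e-05]), 'joint_efforts': array([-1.73894194e-03, -6.67685795e+01,  9.82478075e-01, -3.14805758e+01,
       -6.09099353e-02,  3.28402058e-02,  1.46007409e-05]), 'position': array([ 6.25010930e-01, -2.60007632e-05,  2.45737117e-01]), 'ee_rot': array([2.22154288e+00, 2.22131169e+00, 1.57859695e-05]), 'force': array([ 0.28113867, -0.74707411,  0.09506178]), 'ft_torque': array([ 0.01543341, -0.01823957,  0.00142942]), 'width': 1.00079863156556}
```

Run:
```python
import cv2,numpy as np
a=cv2.imread('pics/scene0.png')[110:350,90:470];b=cv2.imread('pics/side0.png')[100:370,220:440];c=cv2.imread('pics/wrist0.png')
a=cv2.resize(a,(475,300));b=cv2.resize(b,(244,300));c=cv2.resize(c,(480,300))
o=np.zeros((600,800,3),np.uint8);o[:300,:475]=a;o[:300,480:724]=b;o[300:,:480]=c
cv2.imwrite('pics/comp0.png',o)
```

```text
(no output)
```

View pics/comp0.png

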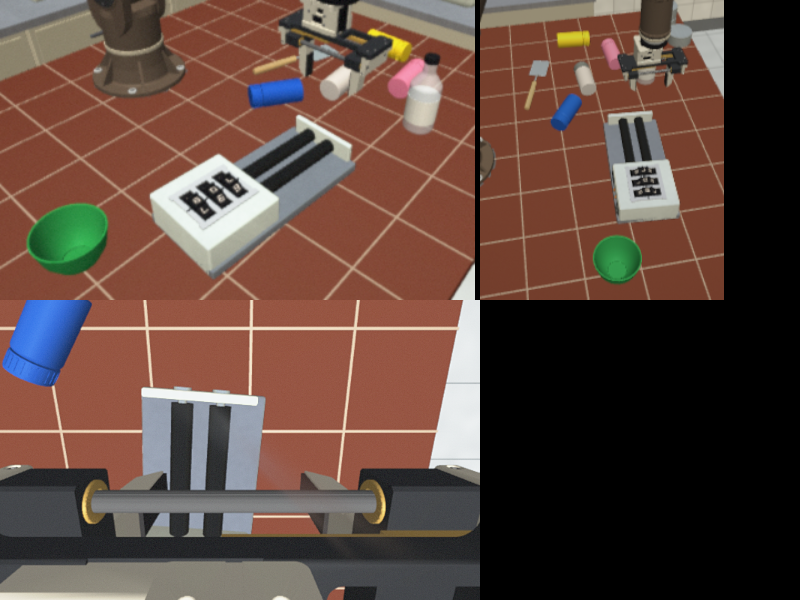

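```bash
cat >> h.py <<'E'
from scipy.optimize import minimize
def box(x0,x1,y0,y1,z0,z1):return np.array([[x,y,z] for x in(x0,x1) for y in(y0,y1) for z in(z0,z1)])
def cyl(r,y0,y1):
    a=np.linspace(0,2*np.pi,40);return np.array([[r*np.cos(t),y,r*np.sin(t)] for y in(y0,y1) for t in a])
MILL=[box(-.085,.085,-.19,-.03,0,.08),box(-.09,.09,-.19,.19,0,.012),box(-.085,.085,.178,.19,0,.066)]
JAR=[cyl(.03,-.065,.065)+[0,0,.03]]
def sil(parts,p,K,W,S=4):
    c,s=np.cos(p[2]),np.sin(p[2]);R=np.array([[c,-s,0],[s,c,0],[0,0,1]])
    m=np.zeros((400*S,640*S),np.uint8)
    for q in parts:
        u=proj(K,W,q@R.T+[p[0],p[1],0]);h=cv2.convexHull(((u+.5)*S).astype(np.float32)).astype(np.int32);cv2.fillConvexPoly(m,h,1)
    return cv2.resize(m.astype(np.float32),(640,400),interpolation=cv2.INTER_AREA)
def fit(parts,views,p0):
    def c(p):
        e=0
        for m,K,W in views:
            r=sil(parts,p,K,W);e+=1-np.minimum(r,m).sum()/np.maximum(r,m).sum()
        return e/len(views)
    best=None
    for a in ([p0] if len(p0)==3 else [[*p0,t] for t in np.arange(0,np.pi,.4)]):
        sx=np.array([a]*4,float);sx[1,0]+=.03;sx[2,1]+=.03;sx[3,2]+=.2
        r=minimize(c,a,method='Nelder-Mead',options=dict(initial_simplex=sx,xatol=1e-4,fatol=1e-5))
        if best is None or r.fun<best.fun:best=r
    return best.x,best.fun
E
python3 - <<'E'
from h import *
V=[]
for n in ['scene','side']:
    im,K,W=cam(n); o=outline_of(n,'mill')[0]; V.append((o['mask'].astype(float),K,W))
    if n=='scene': print('start',ray(K,W,(289,265),.04))
p0=ray(V[0][1],V[0][2],(289,265),.04)[:2]
p,f=fit(MILL,V,[*p0,0.]);print('mill',p.round(4),f,[fit(MILL,[v],p)[0].round(4) for v in V])
im,K,W=cam('side')
for o in outline_of('side','jar'):
    ys,xs=np.nonzero(o['mask']);print('jar',round(o['p'],2),o['rect'],im[o['mask']].mean(0).round())
    if np.ptp(im[o['mask']].mean(0))<35:
        x=ray(K,W,(xs.mean(),ys.mean()),.03)[:2];print(x,fit(JAR,[(o['mask'].astype(float),K,W)],x))
for n,h in [('bottle',.19),('bowl',.075),('spatula',.01)]:
    o=outline_of('side',n)[0];ys,xs=np.nonzero(o['mask']);print(n,o['p'],ray(K,W,(xs.mean(),ys.mean()),h/2))
E
```

```text
start [ 0.57488552 -0.16711692  0.04      ]Traceback (most recent call last):
  File "<stdin>", line 4, in <module>
IndexError: list index out of range
```

Run:
```python
from h import *
V=[]
for n in ['scene','side']:
    im,K,W=cam(n)
    for _ in range(4):
        o=outline_of(n,'mill')
        if o: break
        im,K,W=cam(n)
    o=o[0];print(n,o['p'],o['rect']); V.append((o['mask'].astype(float),K,W))
p,f=fit(MILL,V,[.575,-.167,0.]);print('mill',p.round(4),f,[fit(MILL,[v],p)[0].round(4) for v in V])
im,K,W=cam('side')
for o in outline_of('side','jar'):
    ys,xs=np.nonzero(o['mask']);print('jar',round(o['p'],2),o['rect'],im[o['mask']].mean(0).round())
    if np.ptp(im[o['mask']].mean(0))<35:
        x=ray(K,W,(xs.mean(),ys.mean()),.03)[:2];print(x,fit(JAR,[(o['mask'].astype(float),K,W)],x))
for n,h in [('bottle',.19),('bowl',.075),('spatula',.01)]:
    for o in outline_of('side',n)[:1]:ys,xs=np.nonzero(o['mask']);print(n,o['p'],ray(K,W,(xs.mean(),ys.mean()),h/2))
```

```text
scene 0.98 [211.5, 201.3, 167.4, 129.9]
side 0.61 [331.7, 202.2, 65.2, 101.7]
mill [ 0.5662 -0.1252 -0.0792] 0.06111248568298616 [array([ 0.5611, -0.1236, -0.0673]), array([ 0.5703, -0.1241, -0.0872])]
jar 0.88 [308.2, 157.2, 17.7, 29.3] [172. 164. 151.]
[0.4676849  0.29680607] (array([0.46747414, 0.30597112, 0.06047438]), np.float64(0.16755204594400575))
jar 0.88 [329.7, 134.9, 16.7, 28.2] [181. 110. 123.]
jar 0.56 [284.1, 182.2, 27.8, 32.6] [ 35.  78. 147.]
bottle 0.73 [0.66894574 0.18949029 0.095     ]
bowl 0.58 [ 0.44138901 -0.43194089  0.0375    ]
spatula 0.68 [0.28557819 0.35126262 0.005     ]
```

Call:
move_arm([
  [-2.6,4,0,0,0,0],
  [-2.6,4,0,0,0,0],
  [-2.6,4,0,0,0,0],
  [-2.6,4,0,0,0,0],
  [-2.6,4,0,0,0,0],
  [-2.6,4,0,0,0,0],
  [0,0,0,0,0,0],
])

```text
clock: 2.4
position: [0.4647, 0.2468, 0.2461]
ee_rot: [-2.208, -2.23, -0.002]
force: [0.8, -0.5, -0.9]
width: 1.001
```

Run:
```python
from h import *
im,K,W=cam('wrist');save('wrist1',im)
for o in outline_of('wrist','jar'):
    ys,xs=np.nonzero(o['mask']);print('jar',round(o['p'],2),o['rect'],im[o['mask']].mean(0).round())
    if np.ptp(im[o['mask']].mean(0))<35:
        x=ray(K,W,(xs.mean(),ys.mean()),.03)[:2];print(x,fit(JAR,[(o['mask'].astype(float),K,W)],x))
print(monitor.observe()['position'],proj(K,W,[[.467,.306,.03]]),'spat',[(o['p'],o['rect']) for o in outline_of('wrist','spatula')])
im,K,W=cam('side');save('side1',im)
for n,h in [('bottle',.19),('spatula',.01)]:
    for o in outline_of('side',n)[:1]:ys,xs=np.nonzero(o['mask']);print(n,o['p'],o['rect'],ray(K,W,(xs.mean(),ys.mean()),h/2))
V=[]
for n in ['side','scene']:
    if n=='scene': im,K,W=cam(n)
    for o in outline_of(n,'bottle')[:1]: V.append((o['mask'].astype(float),K,W));print(o['rect'])
B=[np.vstack([cyl(.036,0,.14),cyl(.017,.14,.19)])[:,[0,2,1]]]
print(fit(B,V,[.68,.2,0]))
```

```text
jar 0.91 [411.1, 0.0, 64.3, 73.7] [232. 171. 197.]
jar 0.82 [194.6, 213.6, 90.2, 101.6] [ 59. 110. 203.]
jar 0.59 [281.3, 59.9, 60.4, 134.5] [222. 221. 216.]
[0.46468921 0.30615922] (array([0.46473165, 0.30258071, 3.21928366]), np.float64(0.026294044979670028))
[0.46839827 0.24113217 0.24593849] [[314.87795584 125.32946481]] spat [(0.57, [116.0, 1.8, 80.3, 214.8])]
bottle 0.84 [360.1, 135.8, 19.0, 40.4] [0.68990937 0.26690654 0.095     ]
spatula 0.87 [262.7, 155.1, 18.5, 43.1] [0.28822671 0.35988255 0.005     ]
[360.1, 135.8, 19.0, 40.4]
[409.8, 154.5, 34.7, 62.2]
(array([ 0.69473563,  0.28538467, -0.06137492]), np.float64(0.16098591915148958))
```

View pics/wrist1.png

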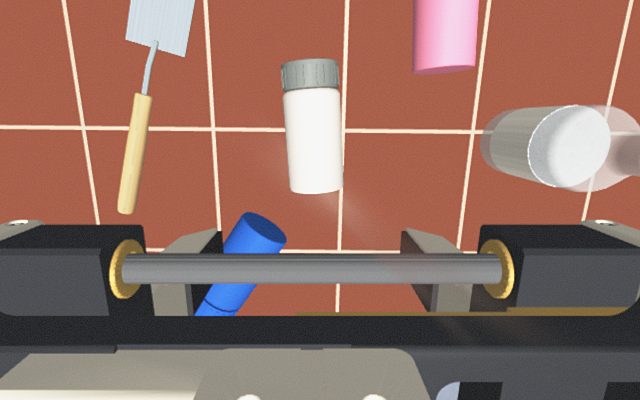

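Call:
move_arm([
  [1.1,-3.4,1,0,0,0],
  [1.1,-3.4,1,0,0,0],
  [1.1,-3.4,1,0,0,0],
  [1.1,-3.4,1,0,0,0],
  [1.1,-3.4,1,0,0,0],
  [1.1,-3.4,1,0,0,0],
  [1.1,-3.4,1,0,0,0],
  [1.1,-3.2,0,0,0,0],
], grip=0)

```text
clock: 3.65
position: [0.5579, -0.0324, 0.3173]
ee_rot: [2.222, 2.218, 0.003]
force: [1.4, 0.8, -0.3]
width: 0.356
```

Call:
move_arm([
  [0,-4,0,0,0,0],
  [0,-4,0,0,0,0],
  [0,-4,0,0,0,0],
  [0,-4,0,0,0,0],
  [0,-4,0,0,0,0],
  [0,-3,0,0,0,0],
  [0,0,0,0,0,0],
  [0,0,0,0,0,0],
])

```text
clock: 4.45
position: [0.5566, -0.2609, 0.3154]
ee_rot: [-2.224, -2.218, 0.0]
force: [0.4, 0.4, 0.9]
width: 0.005
```

Run:
```python
from h import *
s=monitor.observe();print(s['position'],s['ee_rot'],s['clock'])
im,K,W=cam('wrist');save('wrist2',im);np.savez('w2.npz',K=K,W=W);print(K[0,0])
print(proj(K,W,[[.557,-.235,.1],[.566,-.125,.045]]))
save('wrist2c',cv2.resize(im[0:300,120:520],(800,600),interpolation=cv2.INTER_CUBIC))
```

```text
[ 0.55663348 -0.26090841  0.31541121] [-2.22370049e+00 -2.21847693e+00  1.32471393e-04] 4.45
325.54158329928316
[[312.24055877 156.07803466]
 [319.8118259   56.44645462]]
```

View pics/wrist2c.png

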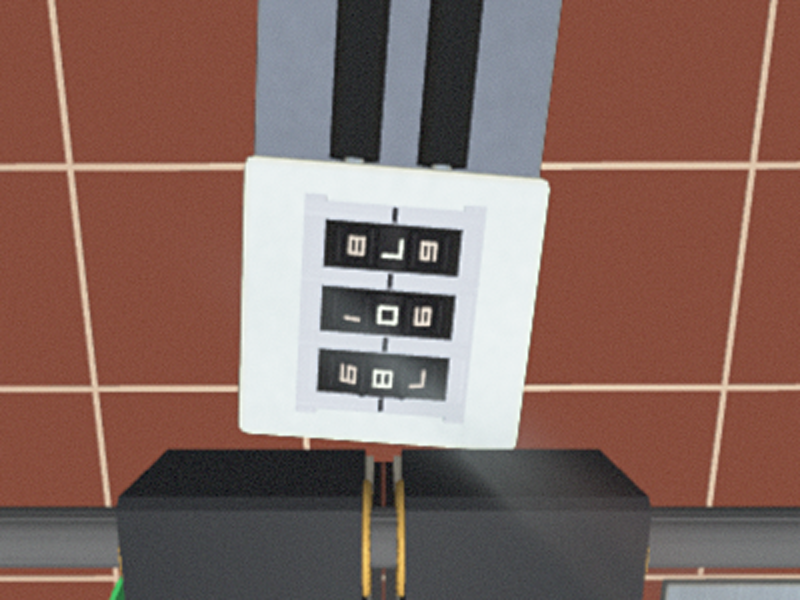

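Run:
```python
from h import *
from scipy.optimize import least_squares
d=np.load('w2.npz');K,W=d['K'],d['W']
P=np.array([[-85,-30,80],[85,-30,80],[85,-190,80],[-85,-190,80],[0,-92,83],[0,-128,83]])/1e3
u=np.array([[246,157],[549,182],[517,447],[240,432],[390,281],[384,345]])/2+[120,0]-.25
def f(p):
    c,s=np.cos(p[2]),np.sin(p[2]);R=np.array([[c,-s,0],[s,c,0],[0,0,1]])
    return (proj(K,W,P@R.T+[p[0],p[1],0])-u).ravel()
r=least_squares(f,[.566,-.125,-.08]);p=r.x;print(p,f(p).round(1))
c,s=np.cos(p[2]),np.sin(p[2]);R=np.array([[c,-s],[s,c]])
for y in [-.074,-.11,-.146,.074]:print(y,(R@[0,y]+p[:2]).round(4))
```

```text
[ 0.56636682 -0.12747263 -0.0714636 ] [-2.  -1.4  2.1 -2.5  0.5  3.7 -1.2  1.8 -0.   0.1  0.7 -0.3]
-0.074 [ 0.5611 -0.2013]
-0.11 [ 0.5585 -0.2372]
-0.146 [ 0.5559 -0.2731]
0.074 [ 0.5717 -0.0537]
```

Call:
move_arm([
  [-0.2,0.6,-1.5,0,0,-8.55],
  [-0.2,0.6,-1.5,0,0,-8.55],
  [-0.2,0.6,-1.5,0,0,-8.55],
  [-0.2,0.6,-1.5,0,0,-8.55],
  [-0.2,0.6,-1.5,0,0,-8.55],
  [-0.2,0.6,-1.5,0,0,-8.55],
  [-0.2,0.6,-1.5,0,0,-8.55],
  [-0.2,0.6,-1.5,0,0,-8.55],
])

```text
clock: 5.3
position: [0.5413, -0.2098, 0.1953]
ee_rot: [-3.086, -0.583, -0.001]
force: [0.6, 0.7, 0.5]
width: 0.004
```

Call:
move_arm([
  [-0.2,0.4,-1.5,0,0,-8.55],
  [-0.2,0.4,-1.5,0,0,-8.55],
  [-0.2,0.4,-1,0,0,-8.55],
  [0,0,0,0,0,0],
  [0,0,0,0,0,0],
  [0,0,0,0,0,0],
])

```text
clock: 5.9
position: [0.5357, -0.1999, 0.1565]
ee_rot: [3.14, -0.105, 0.002]
force: [-0.7, -0.1, 0.2]
width: 0.001
```

```bash
cat >> h.py <<'E'
MP=np.array([.56637,-.12747,-.07146])
def mpos(y):
    s=monitor.observe();c,sn=np.cos(MP[2]),np.sin(MP[2]);d=np.array(s['position'])[:2]-MP[:2]
    R=cv2.Rodrigues(np.array(s['ee_rot'],float))[0]
    print('mill-frame tcp mm',[round(1e3*(c*d[0]+sn*d[1]),1),round(1e3*(-sn*d[0]+c*d[1]),1)],'tip z',round(1e3*s['position'][2]-19,1),'yaw toolx deg',np.degrees(np.arctan2(R[1,0],R[0,0])).round(2),'tilt',R[:,2].round(3),'F',s['force'].round(1),s['clock'],s['joints'].round(2)[-1])
E
python3 -c "
from h import *
mpos(0);im,K,W=cam('wrist');save('w3',im)"
```

```text
mill-frame tcp mm [np.float64(-25.5), np.float64(-74.4)] tip z 137.5 yaw toolx deg -3.81 tilt [ 0.001 -0.    -1.   ] F [-0.7 -0.1  0.2] 5.9 -1.1
```

View pics/w3.png

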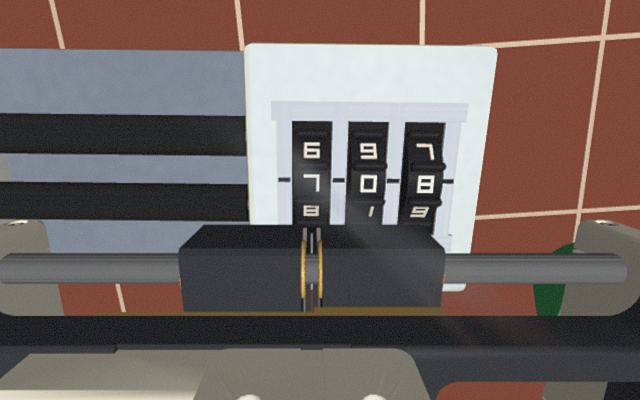

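Call:
move_arm([
  [-0.15,0,-2,0,0,0],
  [0,0,-1.25,0,0,0],
  [0,0,-1,0,0,0],
  [0,0,0,0,0,0],
  [0,0,0,0,0,0],
])

```text
clock: 6.45
position: [0.5336, -0.2002, 0.1133]
ee_rot: [3.14, -0.111, -0.0]
force: [0.6, 0.4, -0.6]
width: 0.008
```

Call:
move_arm([
  [0.4,-0.03,0,0,0,0],
  [0.4,-0.03,0,0,0,0],
  [0.3,-0.02,0,0,0,0],
  [0,0,0,0,0,0],
])

```text
clock: 6.85
position: [0.545, -0.2011, 0.1137]
ee_rot: [3.139, -0.111, 0.001]
force: [-2.1, -0.6, 2.1]
width: 0.005
```

```bash
python3 -c "
from h import *
mpos(0)"
```

```text
mill-frame tcp mm [np.float64(-16.1), np.float64(-75.0)] tip z 94.7 yaw toolx deg -4.05 tilt [ 0. -0. -1.] F [-2.1 -0.6  2.1] 6.85 -1.08
```

Call:
move_arm([
  [0.4,-0.03,0,0,0,0],
  [0.35,-0.02,0,0,0,0],
  [0,0,0,0,0,0],
])

```text
clock: 7.15
position: [0.5525, -0.2016, 0.1141]
ee_rot: [3.14, -0.111, 0.001]
force: [-5.4, 1.2, 11.1]
width: 0.001
```

Call:
move_arm([
  [0,0,1,0,0,0],
  [-0.9,0.06,0.5,0,0,0],
  [-1,0.07,0,0,0,0],
  [0,0,0,0,0,0],
])

```text
clock: 7.55
position: [0.5313, -0.2, 0.1283]
ee_rot: [-3.139, 0.112, 0.001]
force: [-0.2, -0.8, 0.2]
width: 0.004
```

```bash
python3 -c "
from h import *
mpos(0);im,K,W=cam('wrist');save('w4',im[:230,220:500])"
```

```text
mill-frame tcp mm [np.float64(-29.8), np.float64(-74.8)] tip z 109.3 yaw toolx deg -4.1 tilt [-0.001  0.    -1.   ] F [-0.2 -0.8  0.2] 7.55 -1.08
```

View pics/w4.png

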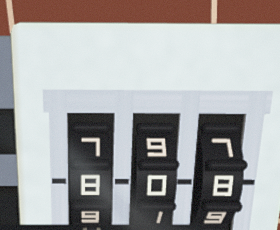

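Call:
move_arm([
  [0,0,-0.5,0,0,0],
  [0,0,-1,0,0,0],
  [0.6,-0.04,0,0,0,0],
  [0.6,-0.04,0,0,0,0],
  [0.55,-0.04,0,0,0,0],
  [0,0,0,0,0,0],
  [0,0,1.5,0,0,0],
  [-1.75,0.12,0,0,0,0],
])

```text
clock: 8.4
position: [0.5365, -0.2004, 0.1295]
ee_rot: [3.138, -0.109, 0.007]
force: [0.4, -0.7, 0.4]
width: 0.0
```

Call:
move_arm([
  [0,0,-0.5,0,0,0],
  [0,0,-1,0,0,0],
  [0.6,-0.04,0,0,0,0],
  [0.6,-0.04,0,0,0,0],
  [0.55,-0.04,0,0,0,0],
  [0,0,0,0,0,0],
  [0,0,1.5,0,0,0],
  [-1.75,0.12,0,0,0,0],
])

```text
clock: 9.2
position: [0.5368, -0.2003, 0.1294]
ee_rot: [3.138, -0.108, 0.007]
force: [-0.4, 0.5, 0.4]
width: 0.004
```

Call:
move_arm([
  [0,0,-0.5,0,0,0],
  [0,0,-1,0,0,0],
  [0.6,-0.04,0,0,0,0],
  [0.6,-0.04,0,0,0,0],
  [0.55,-0.04,0,0,0,0],
  [0,0,0,0,0,0],
  [0,0,1.5,0,0,0],
  [-1.75,0.12,0,0,0,0],
])

```text
clock: 10.0
position: [0.5368, -0.2003, 0.1294]
ee_rot: [3.138, -0.108, 0.007]
force: [0.4, 0.2, 0.2]
width: 0.007
```

Call:
move_arm([
  [0,0,-0.5,0,0,0],
  [0,0,-1,0,0,0],
  [0.6,-0.04,0,0,0,0],
  [0.6,-0.04,0,0,0,0],
  [0.55,-0.04,0,0,0,0],
  [0,0,0,0,0,0],
  [0,0,1.5,0,0,0],
  [-1.75,0.12,0,0,0,0],
])

```text
clock: 10.8
position: [0.5368, -0.2003, 0.1294]
ee_rot: [3.138, -0.108, 0.007]
force: [0.1, -0.2, -0.6]
width: 0.012
```

```bash
python3 -c "
from h import *
mpos(0);im,K,W=cam('wrist');save('w5',im[:230,220:500])"
```

```text
mill-frame tcp mm [np.float64(-24.3), np.float64(-74.7)] tip z 110.4 yaw toolx deg -3.96 tilt [ 0.004 -0.002 -1.   ] F [ 0.1 -0.2 -0.6] 10.8 -1.08
```

View pics/w5.png

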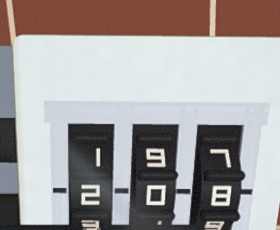

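Call:
move_arm([
  [-0.13,-1.8,0,0,0,0],
  [-0.13,-1.8,0,0,0,0],
  [0,0,0,0,0,0],
])

```text
clock: 11.15
position: [0.5308, -0.2388, 0.1281]
ee_rot: [3.137, -0.116, 0.001]
force: [-0.3, -1.1, -0.1]
width: 0.006
```

Call:
move_arm([
  [0,0,-0.5,0,0,0],
  [0,0,-1,0,0,0],
  [0.6,-0.04,0,0,0,0],
  [0.6,-0.04,0,0,0,0],
  [0.55,-0.04,0,0,0,0],
  [0,0,0,0,0,0],
  [0,0,1.5,0,0,0],
  [-1.75,0.12,0,0,0,0],
])

```text
clock: 11.95
position: [0.534, -0.2362, 0.1304]
ee_rot: [3.138, -0.108, 0.008]
force: [0.8, -0.6, 0.5]
width: 0.008
```

Call:
move_arm([
  [0,0,-0.5,0,0,0],
  [0,0,-1,0,0,0],
  [0.6,-0.04,0,0,0,0],
  [0.6,-0.04,0,0,0,0],
  [0.55,-0.04,0,0,0,0],
  [0,0,0,0,0,0],
  [0,0,1.5,0,0,0],
  [-1.75,0.12,0,0,0,0],
])

```text
clock: 12.75
position: [0.5342, -0.2364, 0.1302]
ee_rot: [3.138, -0.108, 0.008]
force: [-0.0, -0.7, 0.0]
width: 0.006
```

Call:
move_arm([
  [0,0,-0.5,0,0,0],
  [0,0,-1,0,0,0],
  [0.6,-0.04,0,0,0,0],
  [0.6,-0.04,0,0,0,0],
  [0.55,-0.04,0,0,0,0],
  [0,0,0,0,0,0],
  [0,0,1.5,0,0,0],
  [-1.75,0.12,0,0,0,0],
])

```text
clock: 13.55
position: [0.5342, -0.2364, 0.1301]
ee_rot: [3.138, -0.108, 0.007]
force: [0.5, -0.4, 0.6]
width: 0.007
```

Call:
move_arm([
  [0,0,-0.5,0,0,0],
  [0,0,-1,0,0,0],
  [0.6,-0.04,0,0,0,0],
  [0.6,-0.04,0,0,0,0],
  [0.55,-0.04,0,0,0,0],
  [0,0,0,0,0,0],
  [0,0,1.5,0,0,0],
  [-1.75,0.12,0,0,0,0],
])

```text
clock: 14.35
position: [0.5342, -0.2364, 0.1301]
ee_rot: [3.138, -0.108, 0.008]
force: [0.3, -0.8, 0.5]
width: 0.007
```

Call:
move_arm([
  [-0.13,-1.8,0,0,0,0],
  [-0.13,-1.8,0,0,0,0],
  [0,0,0,0,0,0],
])

```text
clock: 14.65
position: [0.5283, -0.275, 0.1292]
ee_rot: [3.137, -0.116, 0.003]
force: [-0.7, 0.1, -0.6]
width: 0.002
```

Call:
move_arm([
  [0,0,-0.5,0,0,0],
  [0,0,-1,0,0,0],
  [0.6,-0.04,0,0,0,0],
  [0.6,-0.04,0,0,0,0],
  [0.55,-0.04,0,0,0,0],
  [0,0,0,0,0,0],
  [0,0,1.5,0,0,0],
  [-1.75,0.12,0,0,0,0],
])

```text
clock: 15.45
position: [0.5314, -0.2721, 0.1304]
ee_rot: [3.138, -0.107, 0.008]
force: [0.1, -0.6, 0.2]
width: 0.003
```

Call:
move_arm([
  [0,0,-0.5,0,0,0],
  [0,0,-1,0,0,0],
  [0.6,-0.04,0,0,0,0],
  [0.6,-0.04,0,0,0,0],
  [0.55,-0.04,0,0,0,0],
  [0,0,0,0,0,0],
  [0,0,1.5,0,0,0],
  [-1.75,0.12,0,0,0,0],
])

```text
clock: 16.25
position: [0.5316, -0.2723, 0.1301]
ee_rot: [3.138, -0.108, 0.007]
force: [0.8, 0.4, -0.3]
width: 0.006
```

Call:
move_arm([
  [-0.3,2,2,0,0,0],
  [0,2,2,0,0,0],
  [0,0,0,0,0,0],
  [0,0,0,0,0,0],
])

```text
clock: 16.65
position: [0.526, -0.2319, 0.169]
ee_rot: [3.139, -0.109, 0.003]
force: [-0.7, -0.2, 0.0]
width: 0.004
```

```bash
python3 -c "
from h import *
mpos(0);im,K,W=cam('wrist');save('w6',im)
np.savez('w6.npz',K=K,W=W)"
```

```text
mill-frame tcp mm [np.float64(-32.8), np.float64(-107.0)] tip z 150.0 yaw toolx deg -3.97 tilt [ 0.002 -0.001 -1.   ] F [-0.7 -0.2  0. ] 16.65 -1.05
```

View pics/w6.png

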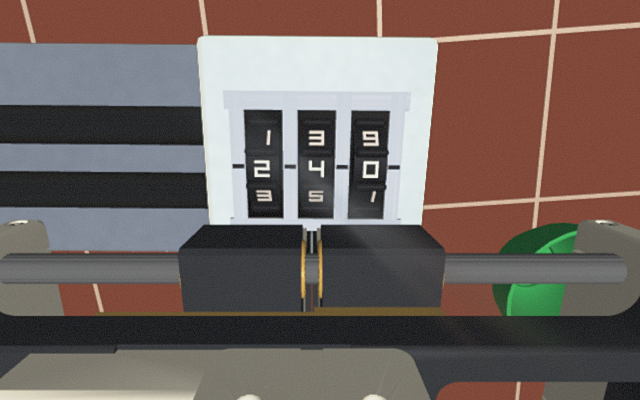

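Run:
```python
from h import *
from scipy.optimize import least_squares
A=np.load('w2.npz');B=np.load('w6.npz')
P=np.array([[-85,-30,80],[85,-30,80],[85,-190,80],[-85,-190,80],[0,-92,83],[0,-128,83]])/1e3
u=np.array([[246,157],[549,182],[517,447],[240,432],[390,281],[384,345]])/2+[120,0]-.25
P2=np.array([[85,-30,80],[85,-190,80],[0,-56,83],[0,-92,83],[0,-128,83],[0,-164,83]])/1e3
u2=np.array([[202,38],[437,38],[238,166.5],[290,166.5],[342,167],[393,167]])
def f(p):
    c,s=np.cos(p[2]),np.sin(p[2]);R=np.array([[c,-s,0],[s,c,0],[0,0,1]])
    g=lambda D,P,u:(proj(D['K'],D['W'],P@R.T+[p[0],p[1],0])-u)
    return np.concatenate([g(A,P,u),g(B,P2,u2)]).ravel()
for loss in ['linear','soft_l1']:
    p=least_squares(f,[.566,-.125,-.08],loss=loss).x;print(p.round(4),f(p).round(1))
c,s=np.cos(p[2]),np.sin(p[2]);print('trough',np.array([[c,-s],[s,c]])@[0,.074]+p[:2])
print(monitor.observe()['position'])
```

```text
[ 0.5656 -0.1276 -0.0757] [-2.8 -1.6  1.2 -2.  -0.8  4.  -2.5  1.5 -1.   0.2 -0.4 -0.2 -8.6 -3.4
  5.1 -1.5  1.2  0.6  0.8  0.9  0.4  0.8  0.9  1.1]
[ 0.5656 -0.1272 -0.0715] [-2.8 -1.7  1.3 -2.8 -0.1  3.4 -1.9  1.5 -0.8 -0.2  0.  -0.6 -9.8 -3.4
  4.  -2.6  0.5  0.4  0.2  0.6 -0.2  0.2  0.3  0.3]
trough [ 0.57084935 -0.05335964]
[ 0.52535435 -0.23239843  0.1683373 ]
```

Call:
move_arm([
  [-0.5,4.4,1,0,0,8.2],
  [-0.5,4.4,1,0,0,8.2],
  [-0.5,4.4,1,0,0,8.2],
  [-0.5,4.4,0,0,0,8.2],
  [-0.5,4.4,0,0,0,8.2],
  [-0.5,4.4,0,0,0,8.2],
  [-0.5,4.4,0,0,0,8.2],
  [-0.5,4.4,0,0,0,8.2],
], grip=1)

```text
clock: 17.5
position: [0.4848, 0.1208, 0.1977]
ee_rot: [2.696, 1.613, -0.001]
force: [1.3, -0.0, 0.4]
width: 0.653
```

Call:
move_arm([
  [-0.5,3.5,0,0,0,8.2],
  [-0.5,3.5,0,0,0,8.2],
  [-0.5,3.5,0,0,0,8.2],
  [-0.5,3.5,0,0,0,8.2],
  [0,0,0,0,0,0],
  [0,0,0,0,0,0],
  [0,0,0,0,0,0],
])

```text
clock: 18.2
position: [0.4654, 0.2583, 0.1976]
ee_rot: [2.139, 2.3, -0.002]
force: [0.2, -0.2, 0.2]
width: 1.001
```

Run:
```python
from h import *
s=monitor.observe();print(s['position'],s['width']);mpos(0)
im,K,W=cam('wrist');save('w7',im)
for o in outline_of('wrist','jar'):
    ys,xs=np.nonzero(o['mask']);c=im[o['mask']].mean(0);print(round(o['p'],2),o['rect'],c.round())
    if np.ptp(c)<35:
        m=o['mask'].astype(float)
        print(fit(JAR,[(m,K,W)],[.465,.303,.08]))
```

```text
[0.46541967 0.25825452 0.19764569] 1.001397421992573
mill-frame tcp mm [np.float64(-128.2), np.float64(377.5)] tip z 178.6 yaw toolx deg 94.15 tilt [-0.001 -0.001 -1.   ] F [ 0.2 -0.2  0.2] 18.2 -0.54
0.88 [430.3, 0.0, 86.1, 90.1] [232. 170. 196.]
0.85 [193.0, 230.2, 73.2, 85.2] [ 57. 109. 202.]
0.65 [281.5, 60.9, 64.0, 159.1] [222. 220. 216.]
(array([0.46514077, 0.30299997, 0.07071738]), np.float64(0.028668032404092214))
```

Call:
move_arm([
  [0,4.5,0,0,0,0],
  [0,0,-4,0,0,0],
  [0,0,-4.5,0,0,0],
  [0,0,-4.5,0,0,0],
  [0,0,-2.2,0,0,0],
  [0,0,-1,0,0,0],
  [0,0,0,0,0,0],
])

```text
clock: 19.0
position: [0.4648, 0.3039, 0.0355]
ee_rot: [2.137, 2.303, -0.003]
force: [0.4, -0.1, 1.0]
width: 1.002
```

Call:
move_arm([
  [0,0,0,0,0,0],
  [0,0,0,0,0,0],
  [0,0,0,0,0,0],
  [0,0,0,0,0,0],
  [0,0,0,0,0,0],
  [0,0,0,0,0,0],
  [0,0,0,0,0,0],
  [0,0,0,0,0,0],
], grip=0.3, force=25)

```text
clock: 19.8
position: [0.4652, 0.3053, 0.0369]
ee_rot: [2.135, 2.304, 0.002]
force: [-1.3, -0.8, 6.5]
width: 0.651
```

Call:
move_arm([
  [0,0,1.5,0,0,0],
  [0,0,3,0,0,0],
  [0,0,4,0,0,0],
  [0,0,4,0,0,0],
  [0,0,3,0,0,0],
  [0,0,0,0,0,0],
])

```text
clock: 20.4
position: [0.4663, 0.3062, 0.195]
ee_rot: [2.135, 2.303, 0.01]
force: [1.0, 0.3, -6.0]
width: 0.649
```

Call:
move_arm([
  [1.3,-4.4,0,0,0,-1],
  [1.3,-4.4,0,0,0,-1],
  [1.3,-4.4,0,0,0,-1],
  [1.3,-4.4,0,0,0,-1],
  [1.3,-4.4,0,0,0,-1],
  [1.3,-4.4,0,0,0,-1],
  [1.3,-4.4,0,0,0,-1],
  [1.3,-4.4,0,0,0,-1.2],
])

```text
clock: 21.2
position: [0.5677, -0.0488, 0.1892]
ee_rot: [-2.294, -2.143, 0.004]
force: [1.0, -0.1, -6.1]
width: 0.644
```

Call:
move_arm([
  [0.1,-0.5,0,0,0,0],
  [0,0,0,0,0,0],
  [0,0,0,0,0,0],
])

```text
clock: 21.5
position: [0.5688, -0.0508, 0.1898]
ee_rot: [-2.292, -2.145, 0.002]
force: [0.3, 0.6, -4.9]
width: 0.648
```

```bash
python3 -c "
from h import *
print(monitor.observe());mpos(0);im,K,W=cam('wrist');save('w8',im)"
```

```text
{'clock': 21.5, 'joints': array([-0.09999976,  0.40098996,  0.13076501,  1.78417686, -0.06286968,
        0.96320186, -0.00976517]), 'dq': array([-0.0196613 , -0.01040888, -0.01317088, -0.00366361,  0.00208878,
        0.00370776, -0.00048073]), 'joint_efforts': array([ 2.02717133e+00, -6.36063552e+01,  3.74238364e+00, -3.04227448e+01,
        1.90637237e-01,  1.04766429e-02,  3.66209995e-02]), 'position': array([ 0.56875111, -0.05082246,  0.18976228]), 'ee_rot': array([-2.29210428, -2.14490154,  0.00236202]), 'force': array([ 0.27551835,  0.56673408, -4.91265654]), 'ft_torque': array([0.10240762, 0.03605609, 0.00775064]), 'width': 0.6479835382410608}
mill-frame tcp mm [np.float64(-3.1), np.float64(76.6)] tip z 170.8 yaw toolx deg 86.2 tilt [-0.003  0.001 -1.   ] F [ 0.3  0.6 -4.9] 21.5 -0.01
```

View pics/w8.png

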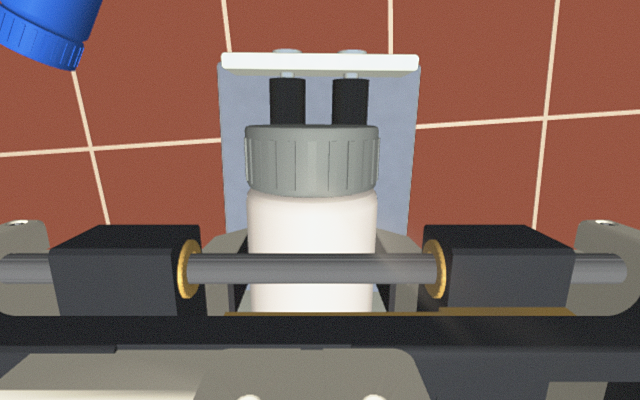

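Run:
```python
from h import *
s=monitor.observe()
im,K,W=cam('wrist')
t=np.array(s['position'])
c,sn=np.cos(MP[2]),np.sin(MP[2])
def mf(p):
    d=p[:2]-MP[:2];return np.array([c*d[0]+sn*d[1],-sn*d[0]+c*d[1]])*1e3
print('tcp',mf(t),t)
# roller black edges on row 100
g=im[95:115].mean((0,2));print('dark cols',[i for i in range(225,415) if (g[i]<70)!=(g[i-1]<70)])
for uv,z,n in [((288,100),.045,'rollL'),((350,100),.045,'rollR'),((319,100),.045,'rollmid'),((221,62),.066,'plateL'),((418,62),.066,'plateR'),((312,128),t[2]-.007+0*.029,'cap')]:
    print(n,mf(ray(K,W,uv,z)).round(1))
```

```text
tcp [-2.95284587 77.21853713] [ 0.56893803 -0.05023771  0.19010938]
dark cols [270, 305, 332, 367]
rollL [-23.8 157.8]
rollR [ 28.1 158.1]
rollmid [  2.2 157.9]
plateL [-72.7 183.9]
plateR [ 76.1 184.7]
cap [ -3.2 138.8]
```

Call:
move_arm([
  [0.4,-0.03,-2,0,0,0],
  [0,0,-3,0,0,0],
  [0,0,-2.5,0,0,0],
  [0,0,-1.5,0,0,0],
  [0,0,-0.8,0,0,0],
  [0,0,0,0,0,0],
  [0,0,0,0,0,0],
])

```text
clock: 22.3
position: [0.5743, -0.0518, 0.0939]
ee_rot: [2.294, 2.146, 0.001]
force: [-0.0, -0.5, -4.1]
width: 0.645
```

```bash
python3 -c "
from h import *
mpos(0)"
```

```text
mill-frame tcp mm [np.float64(2.5), np.float64(76.1)] tip z 74.9 yaw toolx deg 86.2 tilt [ 0.001  0.    -1.   ] F [-0.  -0.5 -4.1] 22.3 0.01
```

Call:
move_arm([
  [-0.1,0,-0.2,0,0,0],
  [0,0,-0.2,0,0,0],
  [0,0,-0.1,0,0,0],
  [0,0,0,0,0,0],
  [0,0,0,0,0,0],
])

```text
clock: 22.8
position: [0.5733, -0.0522, 0.0888]
ee_rot: [2.295, 2.145, 0.001]
force: [0.2, 0.9, 0.0]
width: 0.648
```

```bash
python3 -c "
from h import *
mpos(0)"
```

```text
mill-frame tcp mm [np.float64(1.5), np.float64(75.5)] tip z 69.8 yaw toolx deg 86.14 tilt [ 0.001  0.    -1.   ] F [0.2 0.9 0. ] 22.8 0.01
```

Call:
move_arm([
  [0,0,0,0,0,0],
  [0,0,0,0,0,0],
  [0,0,0,0,0,0],
  [0,0,0,0,0,0],
  [0,0,0,0,0,0],
  [0,0,0,0,0,0],
], grip=0.9)

```text
clock: 23.4
position: [0.5728, -0.0523, 0.0882]
ee_rot: [2.295, 2.145, 0.0]
force: [-0.2, -0.1, -0.1]
width: 0.903
```

Call:
move_arm([
  [0,0,1,0,0,0],
  [0,0,3,0,0,0],
  [0,0,4,0,0,0],
  [0,-4,4,0,0,0],
  [0,-4,4,0,0,0],
  [0,-4,2,0,0,0],
  [0,-2,0,0,0,0],
  [0,0,0,0,0,0],
])

```text
clock: 24.2
position: [0.5723, -0.1876, 0.2607]
ee_rot: [2.299, 2.137, -0.0]
force: [0.3, -0.2, 0.0]
width: 0.903
```

Run:
```python
from h import *
mpos(0);im,K,W=cam('wrist');save('w9',im)
J=[cyl(.03,-.065,.065)+[0,0,.0817]]
for o in outline_of('wrist','jar'):
    c=im[o['mask']].mean(0);print(round(o['p'],2),o['rect'],c.round())
    if np.ptp(c)<35:
        p,f=fit(J,[(o['mask'].astype(float),K,W)],[.572,-.053,-.07])
        d=p[:2]-MP[:2];c,s=np.cos(MP[2]),np.sin(MP[2]);print(p,f,'mill',c*d[0]+s*d[1],-s*d[0]+c*d[1])
```

```text
mill-frame tcp mm [np.float64(10.2), np.float64(-59.6)] tip z 241.7 yaw toolx deg 85.81 tilt [ 0.002 -0.003 -1.   ] F [ 0.3 -0.2  0. ] 24.2 0.22
0.73 [266.3, 0.0, 69.4, 116.0] [219. 214. 205.]
[ 0.57271285 -0.05430029 -0.07676303] 0.013514276268576042 mill 0.0011024077821604455 0.07343584206778274
0.62 [216.2, 0.7, 174.2, 295.8] [153. 159. 165.]
[ 0.61631368 -0.10531519 -0.12818038] 0.7638169443605629 mill 0.04823438053120241 0.025664206650963094
```

View pics/w9.png

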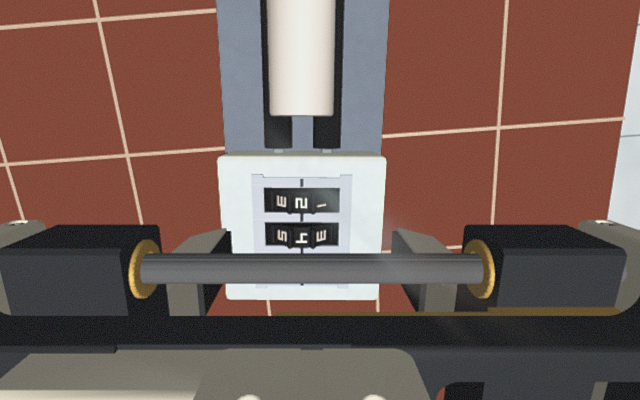

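```bash
python3 -c "
from cell import workorder
print(workorder.sign_off())"
```

```text
the job is handed in; nothing more can be done
None
```

The mill is set for 240 minutes and the white jar is lying in the trough. I handed the job in at about 24 s of the 67 s allowed; sign-off gives no verdict.

- **Wheels:** They read 7, 0, 8 at the start. I pushed the ribs away from the robot by 5, 4 and 2 clicks. A picture after the last click showed 2, 4, 0, all on their index marks. The last picture showed the 2 and 4 again, but the gripper hid the units wheel; nothing touched it after it was seen at 0. The highest force I read while pushing was about 12 N, but I had readings only at the end of each move.
- **Jar:** I lowered it until the rollers carried its weight (the load on the wrist went from about 4 N to 0), then let go. The last fit put it about 1 mm off the seat sideways, less than 1 mm from mid-bay, and parallel to the rollers within 0.01 rad. I took its height from where the arm let go, since the picture doesn't measure it.
- **Bottle, bowl and spatula:** I kept clear of all three but did not measure them again at the end.
- **Disagreement:** My two estimates of the mill's position, from the index marks and from the rollers, differed by about 2 mm, within the camera calibration. One case corner was 9 to 10 pixels off in the second fit, so I relied on the marks and the rollers.

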